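Make up the sauce kit and the seasoning kit

ROBOT

A 7-joint arm with a two-finger parallel gripper is mounted at the origin on a cart in front of the work surface, level with it; the furniture and walls round the work are solid. World frame = base frame: x ahead of the robot, y to its left, z up, the work surface at z = 0. Lengths are in m, angles in degrees, forces in N, time in s.
With the tool pointing down it reaches from about 0.425 to 0.875 m from the base axis. Payload 4.7 kg.
Tool frame: the origin (TCP) lies midway between the tips of the shut fingers; the grasp point (between the pads) lies 19 mm behind it; z points along the fingers, y is the line along which they close (so a half turn about z gives the same grasp; the last joint's range is limited). The gripper opens to 87 mm and grips with 3 to 60 N. Pads are 19 mm wide; open, the fingers measure 117 mm over their backs; the gripper's body (75 mm by 190 mm) begins 51 mm behind the grasp point.
Start: joints at [67.787, 18.392, -4.016, 83.108, 1.295, 78.541, -3.26], TCP at [0.254, -0.598, 0.223] pointing down, gripper open.
Joint ranges: [-163.93, 163.93], [-17.29, 119.83], [-79.2, 71.16], [3.27, 140.29], [-89.18, 269.18], [5.43, 117.66], [-154.24, 154.24]. Speed limits (degrees/s): [147.25, 147.25, 180, 180, 180, 180, 180].

INTERFACE

Orientations are given as [roll, pitch, yaw] about the fixed x, y, z axes, in that order (R = Rz(yaw) Ry(pitch) Rx(roll)).
In Python, from cell import env gives the robot as it stands.
- The arm moves only by the tool step_arm, never from a script. Its argument "moves" is a list of rows, each an object with "dp": the shift along the tool's x, y, z in mm, a list of three; "dr": the turn, a rotation vector about the tool's x, y, z in rad, a list of three; "fingers": the closure, from 0 (fully open) to 1 (shut). In form: [{"dp": [dx, dy, dz], "dr": [ax, ay, az], "fingers": fingers}, ...]. A call has exactly 5 rows; each row shifts and turns the commanded pose from where the row before left it, along the tool's axes as they then stand; what a row does not reach is not made up. A row lasts 1/8 s, in which the tool goes at most 62.5 mm and 10.7 degrees, less where a joint would pass 70% of its speed; a pose out of reach is approached as far as the arm can. A call with a gripper value outside its range is refused whole. The fingers move at their own pace and stop on an object; "squeeze" is the grip in N (left out, the last holds). Time passes only in rows, so rows that do not move let the fingers close, or fill a call up. It gives the time, the measured TCP pose, the force, the opening and the grip force at its end, in the units of the state.
- env.get_obs(): the state, without advancing time (a new reading comes with each control period).
- env.read_camera(name): name is "scene" or "top" or "wrist"; returns the picture (384x512x3 uint8, red, green, blue); there is no depth.
- env.camera_model(name): a dict with "fx", "fy", "cx", "cy" (pixels), "R" (3x3) and "t" (3): a world point X has camera coordinates R X + t. Camera axes: x right, y down, z forward; pixel columns grow to the right and rows downward; lengths in m; the calibration is good to about 2 mm. A picture is of the moment at which its call begins: read the wrist's pose just before it. camera_model takes no time and is no camera call; for the wrist camera it gives the pose at the moment of the call.
- env.sign_off(): hands the job in; it is judged then, once.
The state is a dict: "time_s": time; "qpos": joint angles; "joint_velocities": joint speeds; "effort": joint torques, N m; "tool_pos": TCP position; "tool_rot": TCP orientation; "force": force on the tool from outside, world axes, zero at the start; "wrist_torque": the same for the moment, N m; "grip_width": finger opening in m; "grasp_force": force on a finger pad.
Only numpy, scipy, OpenCV 4.12 (cv2) and the standard library are available. Lean on these libraries where they do the work, as an engineer would, in place of code of your own. Each camera call takes 0.05 s, during which the arm holds its last target. There are 200 camera calls.

TASK

Make up two kits for the cook from the things standing in a row on the worktop. The sauce kit goes on the long three-bay tray: the tin in the bay next to the tray's handle, the garlic in the middle bay and the spice jar in the bay farthest from the handle; the seasoning kit goes on the short two-bay tray: the pepper mill in the bay next to the handle and the salt shaker in the other. Stand each thing upright in the middle of its bay, let go of it, and do not shift the tumbler, the espresso cup or the egg timer behind.

Things in the scene. Friction and masses are not known exactly. Their poses are not given: they have to be found in the camera images.
- long_tray: Long wooden tray, three bays in a row along y, fixed to the worktop. Outside 95 x 275 mm plus a flat loop handle 49 mm long on its +y end (robot's left; yaw within 0.25 rad). Origin: underside, centre of the row of bays without the handle; z up. Bays 85 mm square; centres at x 0, y +90 (next to handle), 0, -90 mm (farthest). Bay floor at z 5; walls 5 thick, tops at z 12 mm.
- short_tray: Short wooden tray, two bays in a row along y, fixed to the worktop. Outside 95 x 185 mm plus a flat loop handle 49 mm long on its +y end (robot's left; yaw within 0.25 rad). Origin: underside, centre of the row of bays without the handle; z up. Bays 85 mm square; centres at x 0, y +45 (next to handle), -45 mm (other). Bay floor at z 5; walls 5 thick, tops at z 12 mm.
- tomato_tin: Small round food tin, 57 mm in diameter, 72 mm high, upright, loose, about 0.2 kg. Origin: centre of its underside, z up.
- garlic: Bulb of garlic, about 56 mm across, 56 mm high with its pointed neck, widest 20 to 30 mm above its underside, loose, about 0.03 kg. Origin: centre of its underside, z up.
- spice_jar: Slim glass spice jar with a red screw cap, 45 mm in diameter, 106 mm high (cap from 85 mm up), upright, loose, about 0.1 kg. Origin: centre of its underside, z up.
- pepper_mill: Turned wooden pepper mill, 58 mm in diameter at the foot, 170 mm high, upright, loose, about 0.2 kg; its rounded head, about 49 mm across at its widest, reaches from 123 to 159 mm and does not turn; a 12 mm knob on top. Origin: centre of its underside, z up.
- salt_shaker: Glass salt shaker with a grey metal cap, 44 mm in diameter, 90 mm high (cap 34 mm across from 74 mm up), upright, loose, about 0.1 kg. Origin: centre of its underside, z up.
- tumbler: Empty drinking glass, 81 mm in diameter, 93 mm high, loose bystander behind the row. Origin: centre of its underside.
- espresso_cup: Small stoneware cup with a handle, 59 x 84 x 56 mm, loose bystander behind the row. Origin: centre of its underside.
- egg_timer: Round cream wind-up kitchen timer, 66 mm across, 61 mm high, loose bystander behind the row. Origin: centre of its underside.
Mind the look-alikes: they are no part of the job. Leave any purple look-alike of the spice_jar alone. Leave any purple look-alike of the garlic alone.

How it is judged:
By the outcome, as a careful person would: the job done as asked, in the order asked, and still so for the second after the job is handed in, with the robot touching nothing.
It also fails if it takes over 106 s, if anything falls off the work surface, if the arm or the gripper's body presses on something with over 40 N, if the wrist force passes 120 N, or if a joint passes its speed limit or range.

## Working session

There is one attempt and no reset: what is moved stays moved. The work goes in short steps, Python scripts to look and compute and a tool call to move; the robot and the scene stay as the last step left them, time stands still between calls to the robot, and variables do not carry over. Pictures are saved under pics/ and viewed, at most 14 in all, crops included, and the job is handed in when it is done.

Besides the shell and the picture viewer there is one more tool, called after "Request:" as name([rows], argument=value, ...), one row to a line, values as JSON. step_arm: Moves the arm, as the interface text tells. Its arguments: {"type":"object","properties":{"moves":{"type":"array","items":{"type":"object","properties":{"dp":{"type":"array","items":{"type":"number"}},"dr":{"type":"array","items":{"type":"number"}},"fingers":{"type":"number"}}}},"squeeze":{"type":"number"}},"required":["moves"]}

```bash
mkdir -p pics; python3 - <<'E'
from cell import env
import cv2
o=env.get_obs();print(o)
for n in("scene","top"):
    m=env.camera_model(n);print(n,m)
    cv2.imwrite(f"pics/{n}0.png",cv2.resize(env.read_camera(n)[:,:,::-1],(800,600),interpolation=cv2.INTER_CUBIC))
E
```

```text
{'time_s': 0.0, 'qpos': array([67.78430176, 18.43953992, -4.01500193, 83.17362589,  1.29546246,
       78.53919568, -3.2600957 ]), 'joint_velocities': array([ 0.07039271, -0.0236097 ,  0.07301074, -0.03895856, -0.05697974,
        0.05985179, -0.03427696]), 'effort': array([-2.57526281e-04, -4.91283524e+01, -4.03586794e-01, -3.12527597e+01,
       -6.36811322e-02,  4.37008752e-02,  1.95080474e-04]), 'tool_pos': array([ 0.25395829, -0.5977554 ,  0.22146716]), 'tool_rot': array([-1.79892901e+02,  6.21922132e-03,  2.30249195e+01]), 'force': array([-0.09062248, -0.02659518, -0.00815967]), 'wrist_torque': array([-0.03580348,  0.04917469,  0.0061993 ]), 'grasp_force': 0.0, 'grip_width': 0.08709444902727471}
scene {'fx': 380.144596755607, 'fy': 380.144596755607, 'cx': 256.7081339784934, 'cy': 189.5035038858486, 'R': array([[ 0.47583893, -0.87918771, -0.02462286],
       [-0.39578067, -0.18903793, -0.8986781 ],
       [ 0.78545208,  0.43737127, -0.43791711]]), 't': array([-0.30163997,  0.27687008,  0.41252624])}
top {'fx': 443.0745356502508, 'fy': 443.0745356502508, 'cx': 259.13230819752755, 'cy': 189.03391742917532, 'R': array([[ 0.0163545 , -0.99976943,  0.01391443],
       [-0.99292928, -0.0178759 , -0.11735369],
       [ 0.11757536, -0.01189678, -0.9929927 ]]), 't': array([-0.02539849,  0.59689857,  0.85238485])}
```

View pics/scene0.png

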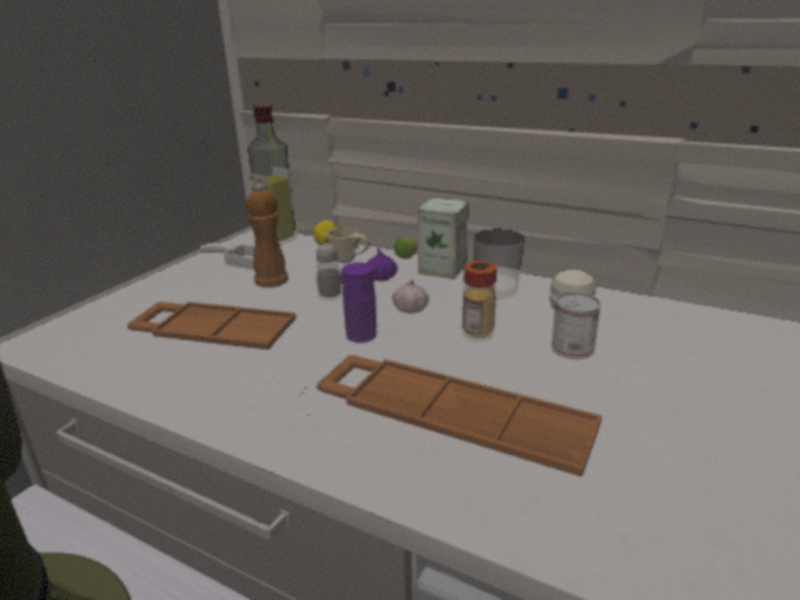

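View pics/top0.png

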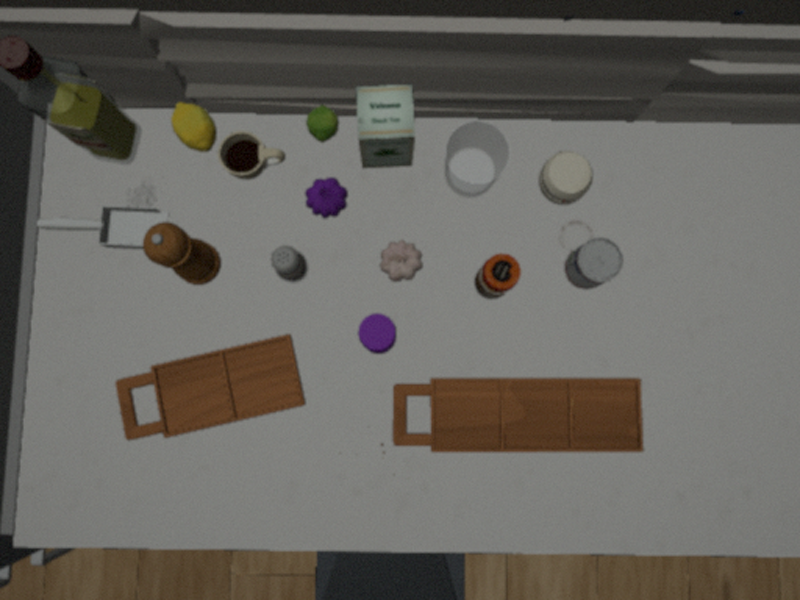

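The top view (800x600 px) shows the row: mill (168,245), shaker (287,258), garlic (401,261), spice jar (500,272), tin (600,261). There are two jar and garlic candidates. The purple jar (378,333) and purple garlic (326,197) are the look-alikes, so the red-capped jar (500,272) and the white garlic (401,261) are the ones meant. I'll confirm that in one enlarged crop while measuring.

```bash
cat > h.py <<'E'
from cell import env
import cv2, numpy as np
def w(m,u,v,z):
    d=np.array([(u-m['cx'])/m['fx'],(v-m['cy'])/m['fy'],1.]);R=np.array(m['R']);t=np.array(m['t'])
    c=-R.T@t; d=R.T@d; return c+d*(z-c[2])/d[2]
def px(m,X):
    c=np.array(m['R'])@np.array(X)+m['t']; return m['fx']*c[0]/c[2]+m['cx'],m['fy']*c[1]/c[2]+m['cy']
E
python3 - <<'E'
from h import *
m=env.camera_model("top");im=env.read_camera("top")[:,:,::-1].copy()
cv2.imwrite("pics/top1.png",cv2.resize(im[120:300,85:415],(800,436),interpolation=cv2.INTER_CUBIC))
s=.64
for n,u,v,z in[("mill head",167,244,.141),("shaker",286,257,.09),("garlic",401,260,.025),("jar",501,271,.106),("tin",600,260,.072),("pjar",378,333,.106),("pgar",326,197,.025),("tumb",477,150,.093),("cup",243,155,.056),("timer",567,175,.061)]:
    print(n,w(m,u*s,v*s,z).round(4), "base px(800)",(np.array(px(m,[*w(m,u*s,v*s,z)[:2],0]))/s).round())
h=cv2.cvtColor(im,cv2.COLOR_BGR2HSV)
k=((h[...,0]<16)&(h[...,1]>100)&(h[...,2]>50)).astype(np.uint8);k[:205]=0;k[300:]=0
n,l,st,c=cv2.connectedComponentsWithStats(k)
for i in range(1,n):
    if st[i,4]>1000:
        ys,xs=np.nonzero(l==i);P=np.array([w(m,x,y,.010)[:2] for x,y in zip(xs,ys)])
        r=cv2.minAreaRect((P*1000).astype(np.float32));print(st[i],r,cv2.boxPoints(r).round(1).tolist())
E
```

```text
mill head [0.6385 0.2566 0.141 ] base px(800) [202. 264.]
shaker [0.6348 0.1299 0.09  ] base px(800) [297. 269.]
garlic [ 0.6448 -0.0094  0.025 ] base px(800) [401. 263.]
jar [ 0.62   -0.1279  0.106 ] base px(800) [489. 283.]
tin [ 0.6415 -0.2561  0.072 ] base px(800) [584. 269.]
pjar [0.5439 0.0165 0.106 ] base px(800) [380. 338.]
pgar [0.7271 0.0908 0.025 ] base px(800) [328. 202.]
tumb [ 0.7721 -0.1002  0.093 ] base px(800) [469. 172.]
cup [0.7718 0.195  0.056 ] base px(800) [252. 168.]
timer [ 0.7525 -0.219   0.061 ] base px(800) [556. 188.]
[  75  215  120   66 4661] ((473.76434326171875, 235.9246063232422), (92.10173034667969, 230.7472381591797), 14.073969841003418) [[401.0, 336.6000061035156], [457.20001220703125, 112.80000305175781], [546.5, 135.1999969482422], [490.3999938964844, 359.0]]
[ 252  243  159   46 6668] ((447.38458251953125, -163.57908630371094), (90.119140625, 320.265869140625), 0.8558247685432434) [[399.8999938964844, -4.099999904632568], [404.70001220703125, -324.3999938964844], [494.79998779296875, -323.0], [490.0, -2.799999952316284]]
```

View pics/top1.png

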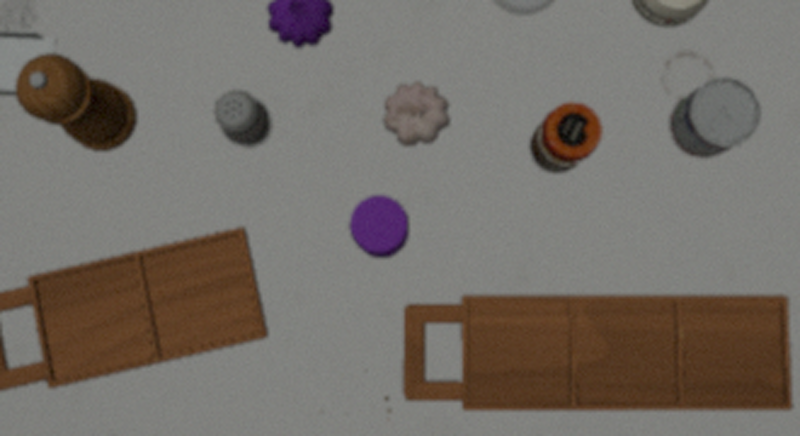

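The crop confirms the red-capped jar (571,132) and the white garlic (416,113). The purple ones (380,226) and (300,18) stay where they are. I'll refine the tray corners and object centres from this crop, then turn the tool to yaw 90.

```bash
python3 - <<'E'
from h import *
m=env.camera_model("top");k=330/800
f=lambda u,v,z:w(m,85+(u+.5)*k-.5,120+(v+.5)*180/436-.5,z)[:2]*1000
for n,u,v,z in[("tin",724,115,.072),("jar",571.5,132,.106),("shaker",238,112,.085),("garlic",416,113,.025),("millhead",53,89,.141),("millknob",37,79,.17),("pj",380,226,.106)]: print(n,f(u,v,z).round(1))
for n,C in[("long",[(463,297),(787,297),(791,408),(463,408)]),("short",[(32,278),(243,229),(267,336),(51,385)])]:
    P=np.array([f(u,v,.012) for u,v in C]);c=P.mean(0)
    d=(P[0]+P[3]-P[1]-P[2])/2;L=np.hypot(*d);d/=L
    print(n,c.round(1),L,np.hypot(*((P[0]+P[1]-P[2]-P[3])/2)),np.degrees(np.arctan2(-d[0],d[1])),[ (c+s*d).round(1).tolist() for s in((90,0,-90) if n=="long" else (45,-45))])
E
```

```text
tin [ 639.9 -254.9]
jar [ 618.6 -127.5]
shaker [632.9 130.9]
garlic [644.9  -8.7]
millhead [637.9 257.1]
millknob [639.5 258.9]
pj [544.1  17.3]
long [ 448.3 -187.6] 272.48465182699675 91.39644872282814 0.8953757294964652 [[446.9, -97.6], [448.3, -187.6], [449.7, -277.6]]
short [479.6 211. ] 180.52993738652 90.77823729204391 13.892053904362276 [[468.7, 254.7], [490.4, 167.3]]
```

Request:
step_arm([
  {"dr": [0, 0, -0.167], "dp": [0, 0, 0], "fingers": 0},
  {"dr": [0, 0, -0.167], "dp": [0, 0, 0], "fingers": 0},
  {"dr": [0, 0, -0.167], "dp": [0, 0, 0], "fingers": 0},
  {"dr": [0, 0, -0.167], "dp": [0, 0, 0], "fingers": 0},
  {"dr": [0, 0, -0.167], "dp": [0, 0, 0], "fingers": 0},
])

```text
time_s: 0.78
tool_pos: [0.2541, -0.5981, 0.2221]
tool_rot: [-180.0, -0.0, 71.2]
force: [-0.0, -0.3, 0.4]
grip_width: 0.0873
grasp_force: 0.0
```

Request:
step_arm([
  {"dr": [0, 0, -0.167], "dp": [0, 0, 0], "fingers": 0},
  {"dr": [0, 0, -0.167], "dp": [0, 0, 0], "fingers": 0},
  {"dr": [0, 0, 0], "dp": [10, 10, 0], "fingers": 0},
  {"dr": [0, 0, 0], "dp": [0, 0, 0], "fingers": 0},
  {"dr": [0, 0, 0], "dp": [0, 0, 0], "fingers": 0},
])

```text
time_s: 1.4
tool_pos: [0.2645, -0.588, 0.2226]
tool_rot: [-180.0, 0.0, 90.0]
force: [-0.3, 0.6, 0.4]
grip_width: 0.0873
grasp_force: 0.0
```

Request:
step_arm([
  {"dp": [33, 37.5, 5]},
  {"dp": [33, 37.5, 5]},
  {"dp": [33, 37.5, 5]},
  {"dp": [33, 37.5, 5]},
  {"dp": [33, 37.5, 5]},
])

```text
validation failed for argument at $.mo...
```

Request:
step_arm([
  {"dp": [33, 37.5, 5]},
  {"dp": [33, 37.5, 5]},
  {"dp": [33, 37.5, 5]},
  {"dp": [33, 37.5, 5]},
  {"dp": [36, 38, 5]},
])

```text
validation failed for argument at $.mo...
```

Request:
step_arm([
  {"dp": [0, 0, 15]},
  {"dp": [0, 0, 15]},
  {"dp": [0, 0, 0]},
  {"dp": [0, 0, 0]},
  {"dp": [0, 0, 0]},
])

```text
validation failed for argument at $.mo...
```

```bash
python3 - <<'E'
from h import *
o=env.get_obs();print(o['tool_pos'],o['tool_rot'],o['qpos'])
m=env.camera_model("wrist");im=env.read_camera("wrist")[:,:,::-1]
cv2.imwrite("pics/w0.png",im);print(px(m,[.64,-.255,.072]),px(m,[.64,-.255,0]),px(m,[.6186,-.1275,.106]))
E
```

```text
[ 0.26448025 -0.58803858  0.22263809] [-1.79988063e+02  1.62348163e-02  8.99584914e+01] [ 73.77601179  18.27713732 -13.15131793  83.6238374    4.19338915
  78.56903847  60.39335341]
(np.float64(717.0295257323244), np.float64(-223.17659165511623)) (np.float64(609.9867030085827), np.float64(-146.811895271837)) (np.float64(871.4040499699258), np.float64(-592.4471205780983))
```

View pics/w0.png

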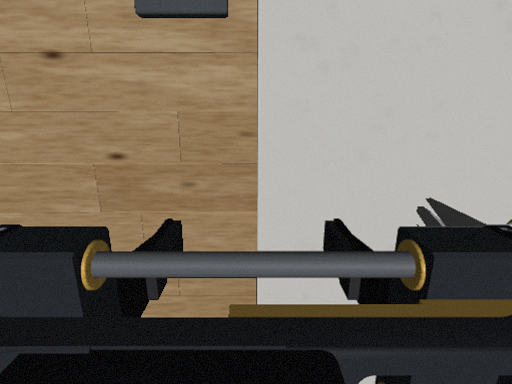

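That call was refused because every row needs all three fields, so nothing moved. The wrist view shows only the worktop's edge and the open fingers (tips about (180,220) and (330,220)). I'll resend with full rows.

Request:
step_arm([
  {"dp": [33, 37.5, 5], "dr": [0, 0, 0], "fingers": 0},
  {"dp": [33, 37.5, 5], "dr": [0, 0, 0], "fingers": 0},
  {"dp": [33, 37.5, 5], "dr": [0, 0, 0], "fingers": 0},
  {"dp": [33, 37.5, 5], "dr": [0, 0, 0], "fingers": 0},
  {"dp": [33, 37.5, 5], "dr": [0, 0, 0], "fingers": 0},
])

```text
time_s: 2.08
tool_pos: [0.4525, -0.4226, 0.1976]
tool_rot: [180.0, 0.0, 89.9]
force: [-0.3, -0.3, 0.3]
grip_width: 0.087
grasp_force: 0.0
```

Request:
step_arm([
  {"dp": [33, 37.5, 5], "dr": [0, 0, 0], "fingers": 0},
  {"dp": [33, 37.5, 5], "dr": [0, 0, 0], "fingers": 0},
  {"dp": [33, 37.5, 5], "dr": [0, 0, 0], "fingers": 0},
  {"dp": [33, 37.5, 5], "dr": [0, 0, 0], "fingers": 0},
  {"dp": [36, 38, 5], "dr": [0, 0, 0], "fingers": 0},
])

```text
time_s: 2.7
tool_pos: [0.6405, -0.2552, 0.1724]
tool_rot: [-180.0, 0.1, 89.9]
force: [0.4, -0.7, 0.6]
grip_width: 0.0864
grasp_force: 0.0
```

Request:
step_arm([
  {"dp": [0, 0, 15], "dr": [0, 0, 0], "fingers": 0},
  {"dp": [0, 0, 15], "dr": [0, 0, 0], "fingers": 0},
  {"dp": [0, 0, 0], "dr": [0, 0, 0], "fingers": 0},
  {"dp": [0, 0, 0], "dr": [0, 0, 0], "fingers": 0},
  {"dp": [0, 0, 0], "dr": [0, 0, 0], "fingers": 0},
])

```text
time_s: 3.32
tool_pos: [0.6397, -0.2563, 0.1435]
tool_rot: [179.9, 0.1, 89.9]
force: [0.6, 0.4, -0.2]
grip_width: 0.0875
grasp_force: 0.0
```

```bash
python3 - <<'E'
from h import *
o=env.get_obs();print(o['tool_pos'],o['tool_rot'],o['qpos'].round(1))
m=env.camera_model("wrist");im=env.read_camera("wrist")[:,:,::-1]
cv2.imwrite("pics/w1.png",im);print(px(m,[.64,-.255,.072]),px(m,[.64,-.255,0]),px(m,[.6186,-.1275,.106]))
E
```

```text
[ 0.63968508 -0.25628238  0.14347926] [1.79930388e+02 5.05356522e-02 8.99186147e+01] [ 38.1  27.7 -25.4  82.   12.1  73.   11.6]
(np.float64(251.63266066237176), np.float64(198.91239588153786)) (np.float64(251.73719289979908), np.float64(178.9202919592136)) (np.float64(216.6930639782524), np.float64(19.753883382218078))
```

View pics/w1.png

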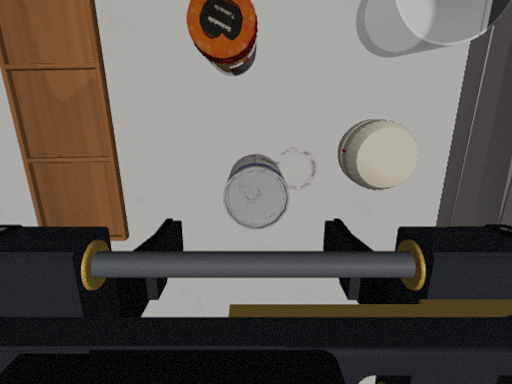

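The tin's top is at (256,194) against (252,199) predicted, so I shift +2 mm in x and +4 mm in y. It stands clear of its neighbours. Next I descend, grip and lift.

Request:
step_arm([
  {"dp": [4, 2, 25], "dr": [0, 0, 0], "fingers": 0},
  {"dp": [0, 0, 30], "dr": [0, 0, 0], "fingers": 0},
  {"dp": [0, 0, 30], "dr": [0, 0, 0], "fingers": 0},
  {"dp": [0, 0, 20], "dr": [0, 0, 0], "fingers": 0},
  {"dp": [0, 0, 13], "dr": [0, 0, 0], "fingers": 0},
])

```text
time_s: 4.0
tool_pos: [0.6416, -0.2514, 0.0239]
tool_rot: [-180.0, -0.0, 90.0]
force: [0.4, 0.6, 0.2]
grip_width: 0.0871
grasp_force: 0.0
```

Request:
step_arm([
  {"dp": [0, 0, 0], "dr": [0, 0, 0], "fingers": 0},
  {"dp": [0, 0, 0], "dr": [0, 0, 0], "fingers": 1},
  {"dp": [0, 0, 0], "dr": [0, 0, 0], "fingers": 1},
  {"dp": [0, 0, 0], "dr": [0, 0, 0], "fingers": 1},
  {"dp": [0, 0, 0], "dr": [0, 0, 0], "fingers": 1},
], squeeze=20)

```text
time_s: 4.62
tool_pos: [0.642, -0.2514, 0.025]
tool_rot: [180.0, 0.0, 90.0]
force: [-0.1, 0.9, 2.0]
grip_width: 0.0566
grasp_force: 20.0
```

Request:
step_arm([
  {"dp": [0, 0, 0], "dr": [0, 0, 0], "fingers": 1},
  {"dp": [0, 0, 0], "dr": [0, 0, 0], "fingers": 1},
  {"dp": [0, 0, 0], "dr": [0, 0, 0], "fingers": 1},
  {"dp": [0, 0, -10], "dr": [0, 0, 0], "fingers": 1},
  {"dp": [0, 0, -20], "dr": [0, 0, 0], "fingers": 1},
])

```text
time_s: 5.25
tool_pos: [0.6403, -0.2509, 0.0539]
tool_rot: [-179.8, -0.1, 90.0]
force: [-0.3, 0.3, -1.1]
grip_width: 0.057
grasp_force: 20.0
```

Request:
step_arm([
  {"dp": [0, -45, -10], "dr": [0, 0, 0], "fingers": 1},
  {"dp": [0, -50, 0], "dr": [0, 0, 0], "fingers": 1},
  {"dp": [0, -50, 0], "dr": [0, 0, 0], "fingers": 1},
  {"dp": [0, -48, 0], "dr": [0, 0, 0], "fingers": 1},
  {"dp": [40, 0, 0], "dr": [0, 0, 0], "fingers": 1},
])

```text
time_s: 5.88
tool_pos: [0.4446, -0.2152, 0.0653]
tool_rot: [-179.9, 0.2, 89.5]
force: [1.4, 0.7, -1.3]
grip_width: 0.0567
grasp_force: 20.0
```

Request:
step_arm([
  {"dp": [50, 0, 0], "dr": [0, 0, 0], "fingers": 1},
  {"dp": [50, 0, 0], "dr": [0, 0, 0], "fingers": 1},
  {"dp": [13, 0, 0], "dr": [0, 0, 0], "fingers": 1},
  {"dp": [0, 0, 10], "dr": [0, 0, 0], "fingers": 1},
  {"dp": [0, 0, 0], "dr": [0, 0, 0], "fingers": 1},
])

```text
time_s: 6.5
tool_pos: [0.4478, -0.0997, 0.0538]
tool_rot: [-179.9, 0.0, 89.9]
force: [-0.1, -0.4, -2.3]
grip_width: 0.057
grasp_force: 20.0
```

```bash
python3 - <<'E'
from h import *
o=env.get_obs();print(o['tool_pos'],o['tool_rot'],o['force'],o['qpos'].round(1))
m=env.camera_model("wrist");im=env.read_camera("wrist")[:,:,::-1]
cv2.imwrite("pics/w2.png",im)
for y in(-.0501,-.1426,-.2326): print([tuple(np.round(px(m,[.448+s*.0475,y,.012]))) for s in(-1,1)])
E
```

```text
[ 0.44784364 -0.09970897  0.05377787] [-1.79901453e+02  7.59788811e-03  8.98968216e+01] [-0.14527297 -0.39238726 -2.30621974] [ 41.3   6.5 -33.3 119.2   4.4  55.5   5.6]
[(np.float64(184.0), np.float64(147.0)), (np.float64(318.0), np.float64(147.0))]
[(np.float64(192.0), np.float64(263.0)), (np.float64(311.0), np.float64(263.0))]
[(np.float64(198.0), np.float64(354.0)), (np.float64(305.0), np.float64(354.0))]
```

View pics/w2.png

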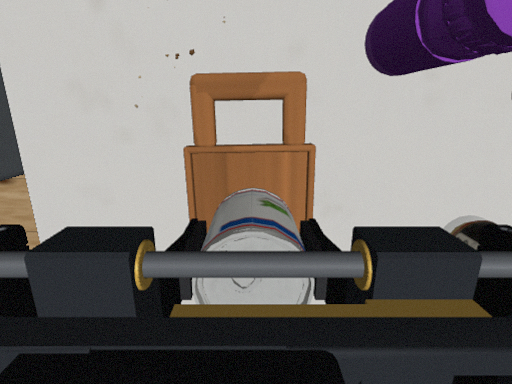

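The wrist view puts the tray's handle-end corners at (184,148) and (315,145), within 3 px of prediction, so the tray pose holds. I lower the tin, release, and go up.

Request:
step_arm([
  {"dp": [1.5, -0.5, 10], "dr": [0, 0, 0], "fingers": 1},
  {"dp": [0, 0, 8], "dr": [0, 0, 0], "fingers": 1},
  {"dp": [0, 0, 4], "dr": [0, 0, 0], "fingers": 1},
  {"dp": [0, 0, 1.5], "dr": [0, 0, 0], "fingers": 1},
  {"dp": [0, 0, 0], "dr": [0, 0, 0], "fingers": 1},
])

```text
time_s: 7.18
tool_pos: [0.4483, -0.0967, 0.031]
tool_rot: [180.0, 0.0, 90.0]
force: [0.7, 0.4, -1.6]
grip_width: 0.0572
grasp_force: 20.0
```

Request:
step_arm([
  {"dp": [0, 0, 0], "dr": [0, 0, 0], "fingers": 1},
  {"dp": [0, 0, 0], "dr": [0, 0, 0], "fingers": 0},
  {"dp": [0, 0, 0], "dr": [0, 0, 0], "fingers": 0},
  {"dp": [0, 0, 0], "dr": [0, 0, 0], "fingers": 0},
  {"dp": [0, 0, 0], "dr": [0, 0, 0], "fingers": 0},
])

```text
time_s: 7.8
tool_pos: [0.4483, -0.0968, 0.0312]
tool_rot: [180.0, 0.0, 90.0]
force: [0.3, 0.4, 0.6]
grip_width: 0.0846
grasp_force: 0.0
```

Request:
step_arm([
  {"dp": [0, 0, -15], "dr": [0, 0, 0], "fingers": 0},
  {"dp": [0, 0, -30], "dr": [0, 0, 0], "fingers": 0},
  {"dp": [0, 0, -50], "dr": [0, 0, 0], "fingers": 0},
  {"dp": [0, 0, -40], "dr": [0, 0, 0], "fingers": 0},
  {"dp": [0, 0, 0], "dr": [0, 0, 0], "fingers": 0},
])

```text
time_s: 8.43
tool_pos: [0.4508, -0.0972, 0.1704]
tool_rot: [179.6, 0.2, 90.0]
force: [0.4, -0.1, -0.3]
grip_width: 0.0868
grasp_force: 0.0
```

Request:
step_arm([
  {"dp": [18, 39, 5], "dr": [0, 0, 0], "fingers": 0},
  {"dp": [18, 39, 5], "dr": [0, 0, 0], "fingers": 0},
  {"dp": [18, 39, 5], "dr": [0, 0, 0], "fingers": 0},
  {"dp": [18, 39, 5], "dr": [0, 0, 0], "fingers": 0},
  {"dp": [16, 38, 5], "dr": [0, 0, 0], "fingers": 0},
])

```text
time_s: 9.05
tool_pos: [0.6428, -0.008, 0.14]
tool_rot: [-179.9, -0.0, 90.0]
force: [0.3, 0.3, 0.9]
grip_width: 0.0869
grasp_force: 0.0
```

Request:
step_arm([
  {"dp": [0, 0, 0], "dr": [0, 0, 0.18], "fingers": 0},
  {"dp": [0, 0, 0], "dr": [0, 0, 0.18], "fingers": 0},
  {"dp": [0, 0, 0], "dr": [0, 0, 0.18], "fingers": 0},
  {"dp": [0, 0, 0], "dr": [0, 0, 0.18], "fingers": 0},
  {"dp": [0, 0, 0], "dr": [0, 0, 0.18], "fingers": 0},
])

```text
time_s: 9.68
tool_pos: [0.6414, -0.0086, 0.1402]
tool_rot: [-179.9, 0.1, 38.1]
force: [0.0, 0.5, 0.1]
grip_width: 0.0869
grasp_force: 0.0
```

Request:
step_arm([
  {"dp": [0, 0, 0], "dr": [0, 0, 0.18], "fingers": 0},
  {"dp": [0, 0, 0], "dr": [0, 0, 0], "fingers": 0},
  {"dp": [0, 0, 0], "dr": [0, 0, 0], "fingers": 0},
  {"dp": [0, 0, 0], "dr": [0, 0, 0], "fingers": 0},
  {"dp": [0, 0, 0], "dr": [0, 0, 0], "fingers": 0},
])

```text
time_s: 10.3
tool_pos: [0.6421, -0.0088, 0.1409]
tool_rot: [-180.0, 0.0, 28.2]
force: [-0.6, -0.5, -0.8]
grip_width: 0.0866
grasp_force: 0.0
```

```bash
cat > look.py <<'E'
from h import *
import sys
n=sys.argv[1];o=env.get_obs();print(o['tool_pos'],o['tool_rot'])
m=env.camera_model("wrist");im=env.read_camera("wrist")[:,:,::-1]
cv2.imwrite(f"pics/{n}.png",im)
for a in sys.argv[2:]:
    u=[float(x) for x in a.split(',')]; print(u,np.round(px(m,u),1))
E
python3 look.py w3 .645,-.009,.025 .6186,-.1275,.106 .544,.017,.106 .633,.131,.09
```

```text
[ 0.64212446 -0.00879391  0.1409468 ] [-1.79993865e+02  6.29391327e-03  2.81684236e+01]
[0.645, -0.009, 0.025] [254.7 184.9]
[0.6186, -0.1275, 0.106] [368.9 305.4]
[0.544, 0.017, 0.106] [167.4 302.7]
[0.633, 0.131, 0.09] [ 79.5 134.3]
```

View pics/w3.png

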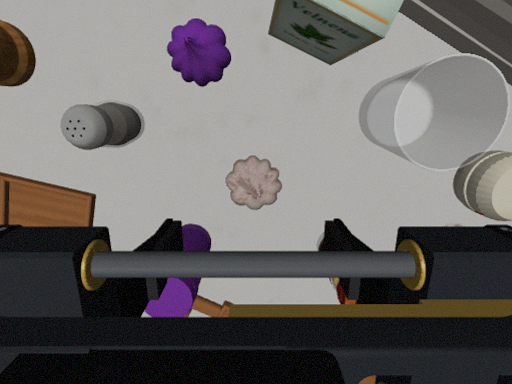

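The garlic is at (254,183), within 2 px of prediction. The purple jar (about (185,270)) is outside the fingers' path. I descend to TCP z 12 mm and grip gently.

Request:
step_arm([
  {"dp": [4, 1, 30], "dr": [0, 0, 0], "fingers": 0},
  {"dp": [0, 0, 35], "dr": [0, 0, 0], "fingers": 0},
  {"dp": [0, 0, 30], "dr": [0, 0, 0], "fingers": 0},
  {"dp": [0, 0, 20], "dr": [0, 0, 0], "fingers": 0},
  {"dp": [0, 0, 13], "dr": [0, 0, 0], "fingers": 0},
])

```text
time_s: 10.98
tool_pos: [0.646, -0.0078, 0.0122]
tool_rot: [-180.0, 0.0, 28.1]
force: [-0.1, 0.5, 0.2]
grip_width: 0.0869
grasp_force: 0.0
```

Request:
step_arm([
  {"dp": [0, 0, 0], "dr": [0, 0, 0], "fingers": 0},
  {"dp": [0, 0, 0], "dr": [0, 0, 0], "fingers": 1},
  {"dp": [0, 0, 0], "dr": [0, 0, 0], "fingers": 1},
  {"dp": [0, 0, 0], "dr": [0, 0, 0], "fingers": 1},
  {"dp": [0, 0, 0], "dr": [0, 0, 0], "fingers": 1},
], squeeze=6)

```text
time_s: 11.6
tool_pos: [0.6463, -0.0078, 0.0134]
tool_rot: [180.0, -0.0, 28.1]
force: [-0.8, 0.0, -0.6]
grip_width: 0.0549
grasp_force: 0.1
```

Request:
step_arm([
  {"dp": [0, 0, 0], "dr": [0, 0, 0], "fingers": 1},
  {"dp": [0, 0, -15], "dr": [0, 0, 0], "fingers": 1},
  {"dp": [0, 0, -30], "dr": [0, 0, 0], "fingers": 1},
  {"dp": [0, 0, -45], "dr": [0, 0, 0], "fingers": 1},
  {"dp": [0, 0, -45], "dr": [0, 0, 0], "fingers": 1},
])

```text
time_s: 12.22
tool_pos: [0.6461, -0.0076, 0.1502]
tool_rot: [180.0, -0.0, 28.1]
force: [0.7, 0.4, -0.7]
grip_width: 0.0528
grasp_force: 6.0
```

Request:
step_arm([
  {"dp": [0, 0, 0], "dr": [0, 0, -0.18], "fingers": 1},
  {"dp": [0, 0, 0], "dr": [0, 0, -0.18], "fingers": 1},
  {"dp": [0, 0, 0], "dr": [0, 0, -0.18], "fingers": 1},
  {"dp": [0, 0, 0], "dr": [0, 0, -0.18], "fingers": 1},
  {"dp": [0, 0, 0], "dr": [0, 0, -0.18], "fingers": 1},
])

```text
time_s: 12.85
tool_pos: [0.6463, -0.0077, 0.1491]
tool_rot: [180.0, 0.0, 80.0]
force: [-0.2, -0.0, -0.2]
grip_width: 0.0526
grasp_force: 6.0
```

Request:
step_arm([
  {"dp": [0, 0, 0], "dr": [0, 0, -0.18], "fingers": 1},
  {"dp": [-30, -33, 0], "dr": [0, 0, 0], "fingers": 1},
  {"dp": [-30, -33, 0], "dr": [0, 0, 0], "fingers": 1},
  {"dp": [-30, -33, 0], "dr": [0, 0, 0], "fingers": 1},
  {"dp": [-30, -33, 0], "dr": [0, 0, 0], "fingers": 1},
])

```text
time_s: 13.48
tool_pos: [0.5132, -0.1287, 0.149]
tool_rot: [179.9, 0.0, 90.0]
force: [0.6, -1.4, -0.3]
grip_width: 0.0525
grasp_force: 6.0
```

Request:
step_arm([
  {"dp": [-30, -33, 0], "dr": [0, 0, 0], "fingers": 1},
  {"dp": [-30, -33, 0], "dr": [0, 0, 0], "fingers": 1},
  {"dp": [0, 0, 30], "dr": [0, 0, 0], "fingers": 1},
  {"dp": [0, 0, 40], "dr": [0, 0, 0], "fingers": 1},
  {"dp": [0, 0, 0], "dr": [0, 0, 0], "fingers": 1},
])

```text
time_s: 14.1
tool_pos: [0.446, -0.1868, 0.0765]
tool_rot: [-179.7, -0.1, 90.0]
force: [-0.5, 0.6, 0.3]
grip_width: 0.0527
grasp_force: 6.0
```

Request:
step_arm([
  {"dp": [-1, 1, 25], "dr": [0, 0, 0], "fingers": 1},
  {"dp": [0, 0, 20], "dr": [0, 0, 0], "fingers": 1},
  {"dp": [0, 0, 8], "dr": [0, 0, 0], "fingers": 1},
  {"dp": [0, 0, 3], "dr": [0, 0, 0], "fingers": 1},
  {"dp": [0, 0, 0], "dr": [0, 0, 0], "fingers": 1},
])

```text
time_s: 14.72
tool_pos: [0.4498, -0.189, 0.023]
tool_rot: [179.9, 0.0, 90.0]
force: [-0.7, 0.1, -0.5]
grip_width: 0.0528
grasp_force: 6.0
```

Request:
step_arm([
  {"dp": [0, -1, 3], "dr": [0, 0, 0], "fingers": 1},
  {"dp": [0, 0, 1.5], "dr": [0, 0, 0], "fingers": 1},
  {"dp": [0, 0, 0], "dr": [0, 0, 0], "fingers": 1},
  {"dp": [0, 0, 0], "dr": [0, 0, 0], "fingers": 1},
  {"dp": [0, 0, 0], "dr": [0, 0, 0], "fingers": 1},
])

```text
time_s: 15.35
tool_pos: [0.4483, -0.1889, 0.018]
tool_rot: [180.0, 0.0, 90.0]
force: [-1.3, 0.5, 5.9]
grip_width: 0.0526
grasp_force: 6.0
```

Request:
step_arm([
  {"dp": [0, 0, 0], "dr": [0, 0, 0], "fingers": 0.3},
  {"dp": [0, 0, 0], "dr": [0, 0, 0], "fingers": 0},
  {"dp": [0, 0, 0], "dr": [0, 0, 0], "fingers": 0},
  {"dp": [0, 0, 0], "dr": [0, 0, 0], "fingers": 0},
  {"dp": [0, 0, 0], "dr": [0, 0, 0], "fingers": 0},
])

```text
time_s: 15.98
tool_pos: [0.4481, -0.1887, 0.0175]
tool_rot: [-180.0, -0.0, 90.0]
force: [-0.6, -0.3, 0.3]
grip_width: 0.0857
grasp_force: 0.0
```

Request:
step_arm([
  {"dp": [0, 0, -10], "dr": [0, 0, 0], "fingers": 0},
  {"dp": [0, 0, -30], "dr": [0, 0, 0], "fingers": 0},
  {"dp": [0, 0, -50], "dr": [0, 0, 0], "fingers": 0},
  {"dp": [0, 0, -50], "dr": [0, 0, 0], "fingers": 0},
  {"dp": [0, 0, 0], "dr": [0, 0, 0], "fingers": 0},
])

```text
time_s: 16.6
tool_pos: [0.4512, -0.1899, 0.1625]
tool_rot: [179.5, 0.3, 90.0]
force: [0.7, 0.9, -0.7]
grip_width: 0.0867
grasp_force: 0.0
```

```bash
python3 - <<'E'
from h import *
m=env.camera_model("top");im=env.read_camera("top")[:,:,::-1].copy()
cv2.imwrite("pics/top2.png",cv2.resize(im[120:300,85:415],(800,436),interpolation=cv2.INTER_CUBIC))
for X in([.4469,-.0976,.077],[.4483,-.1876,.03],[.4483,-.1876,.061]):
    u,v=px(m,X);print((u-85)/.4125,(v-120)*2.4242)
E
python3 look.py w4 .4469,-.0976,.077 .4483,-.1876,.03 .4483,-.1876,.061 .6186,-.1275,.106
```

```text
526.438809123483 356.20230266020604
630.1087210468122 352.91151964374427
638.2164035278071 355.042593771492
[ 0.44959359 -0.18934363  0.16005237] [1.79766243e+02 1.75581185e-01 8.99999036e+01]
[0.4469, -0.0976, 0.077] [247.6  87.7]
[0.4483, -0.1876, 0.03] [249.9 181.3]
[0.4483, -0.1876, 0.061] [249.7 189.4]
[0.6186, -0.1275, 0.106] [478.6 128.1]
```

View pics/w4.png

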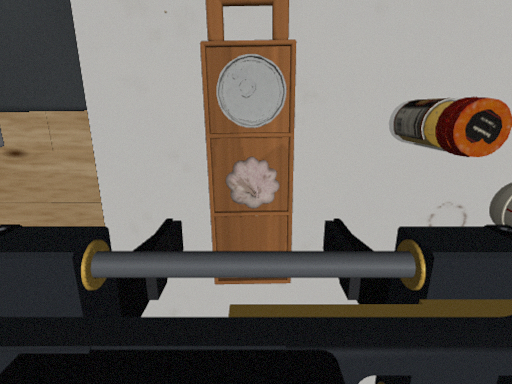

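```bash
python3 look.py w4b .4475,-.0501,.012 .4476,-.1426,.012 .449,-.2326,.012 .45,-.3251,.012 .4483,-.1876,.012 .4469,-.0976,.012 .4469,-.0976,.077 .4483,-.1876,.025
python3 - <<'E'
from h import *
m=env.camera_model("wrist")
print(w(m,252,183,.03),w(m,251,91,.077),w(m,478,126,.106))
for v in(42,134,212,284):print(w(m,250,v,.012))
E
```

```text
[ 0.44837002 -0.18889802  0.1582882 ] [1.79936999e+02 7.38714360e-02 9.00019298e+01]
[0.4475, -0.0501, 0.012] [250.5  41.1]
[0.4476, -0.1426, 0.012] [250.7 137.1]
[0.449, -0.2326, 0.012] [252.  216.3]
[0.45, -0.3251, 0.012] [252.8 286.2]
[0.4483, -0.1876, 0.012] [251.4 178.2]
[0.4469, -0.0976, 0.012] [250.   92.5]
[0.4469, -0.0976, 0.077] [249.4  88.3]
[0.4483, -0.1876, 0.025] [251.4 181.1]
[ 0.44801735 -0.18761887  0.03      ] [ 0.44731381 -0.09930456  0.077     ] [ 0.6129467 -0.124906   0.106    ]
[ 0.44601169 -0.05059322  0.012     ]
[ 0.44585487 -0.13878652  0.012     ]
[ 0.445699   -0.22644062  0.012     ]
[ 0.44553154 -0.32061934  0.012     ]
```

View pics/top2.png

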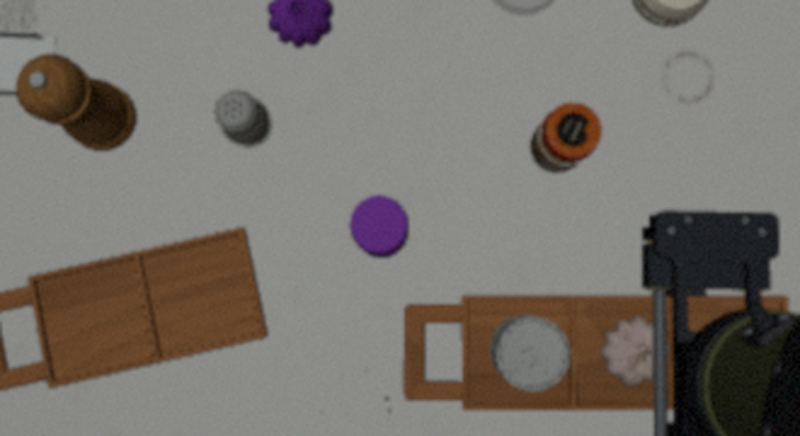

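The garlic (252,183) and tin (251,91) in the wrist view, checked against the top view, sit within about 3–4 mm of their bay centres and stand upright. Top-view coordinates proved the more accurate, so I use them for the jar.

Request:
step_arm([
  {"dp": [15.5, 42.5, 0], "dr": [0, 0, 0], "fingers": 0},
  {"dp": [15.5, 42.5, 0], "dr": [0, 0, 0], "fingers": 0},
  {"dp": [15.5, 42.5, 0], "dr": [0, 0, 0], "fingers": 0},
  {"dp": [15, 42.5, 0], "dr": [0, 0, 0], "fingers": 0},
  {"dp": [0, 0, 0], "dr": [0, 0, 0], "fingers": 0},
])

```text
time_s: 17.38
tool_pos: [0.6193, -0.1239, 0.1548]
tool_rot: [-179.8, -0.3, 90.3]
force: [-0.2, 0.1, -0.3]
grip_width: 0.087
grasp_force: 0.0
```

Request:
step_arm([
  {"dp": [0, 0, 15], "dr": [0, 0, 0], "fingers": 0},
  {"dp": [0, 0, 0], "dr": [0, 0, 0], "fingers": 0},
  {"dp": [0, 0, 0], "dr": [0, 0, 0], "fingers": 0},
  {"dp": [0, 0, 0], "dr": [0, 0, 0], "fingers": 0},
  {"dp": [0, 0, 0], "dr": [0, 0, 0], "fingers": 0},
])

```text
time_s: 18.0
tool_pos: [0.6183, -0.1275, 0.1431]
tool_rot: [180.0, 0.0, 90.0]
force: [0.4, 0.8, -0.0]
grip_width: 0.0871
grasp_force: 0.0
```

Request:
step_arm([
  {"dp": [0, 0, 25], "dr": [0, 0, 0], "fingers": 0},
  {"dp": [0, 0, 30], "dr": [0, 0, 0], "fingers": 0},
  {"dp": [0, 0, 25], "dr": [0, 0, 0], "fingers": 0},
  {"dp": [0, 0, 13], "dr": [0, 0, 0], "fingers": 0},
  {"dp": [0, 0, 0], "dr": [0, 0, 0], "fingers": 0},
])

```text
time_s: 18.62
tool_pos: [0.6178, -0.1272, 0.049]
tool_rot: [-179.9, -0.0, 90.0]
force: [0.4, -0.4, 1.1]
grip_width: 0.0869
grasp_force: 0.0
```

Request:
step_arm([
  {"dp": [0, 0, 0], "dr": [0, 0, 0], "fingers": 1},
  {"dp": [0, 0, 0], "dr": [0, 0, 0], "fingers": 1},
  {"dp": [0, 0, 0], "dr": [0, 0, 0], "fingers": 1},
  {"dp": [0, 0, 0], "dr": [0, 0, 0], "fingers": 1},
  {"dp": [0, 0, 0], "dr": [0, 0, 0], "fingers": 1},
], squeeze=15)

```text
time_s: 19.25
tool_pos: [0.6184, -0.1273, 0.0497]
tool_rot: [180.0, 0.0, 90.0]
force: [0.1, 0.6, -0.1]
grip_width: 0.0455
grasp_force: 2.5
```

Request:
step_arm([
  {"dp": [0, 0, 0], "dr": [0, 0, 0], "fingers": 1},
  {"dp": [0, 0, -10], "dr": [0, 0, 0], "fingers": 1},
  {"dp": [0, 0, -30], "dr": [0, 0, 0], "fingers": 1},
  {"dp": [0, 0, -35], "dr": [0, 0, 0], "fingers": 1},
  {"dp": [0, 0, -15], "dr": [0, 0, 0], "fingers": 1},
])

```text
time_s: 19.88
tool_pos: [0.6193, -0.1272, 0.1421]
tool_rot: [179.8, 0.0, 90.0]
force: [0.1, 1.0, -1.0]
grip_width: 0.044
grasp_force: 15.0
```

Request:
step_arm([
  {"dp": [-30, -34, 0], "dr": [0, 0, 0], "fingers": 1},
  {"dp": [-30, -34, 0], "dr": [0, 0, 0], "fingers": 1},
  {"dp": [-30, -34, 0], "dr": [0, 0, 0], "fingers": 1},
  {"dp": [-30, -34, 0], "dr": [0, 0, 0], "fingers": 1},
  {"dp": [-28.5, -34, 0], "dr": [0, 0, 0], "fingers": 1},
])

```text
time_s: 20.5
tool_pos: [0.4464, -0.2765, 0.1391]
tool_rot: [-179.9, -0.0, 90.0]
force: [0.4, -0.0, -1.9]
grip_width: 0.0446
grasp_force: 15.0
```

Request:
step_arm([
  {"dp": [0, 0, 20], "dr": [0, 0, 0], "fingers": 1},
  {"dp": [0, 0, 30], "dr": [0, 0, 0], "fingers": 1},
  {"dp": [0, 0, 20], "dr": [0, 0, 0], "fingers": 1},
  {"dp": [0, 0, 0], "dr": [0, 0, 0], "fingers": 1},
  {"dp": [0, 0, 0], "dr": [0, 0, 0], "fingers": 1},
])

```text
time_s: 21.12
tool_pos: [0.4486, -0.2759, 0.0702]
tool_rot: [180.0, 0.0, 90.0]
force: [0.4, 0.3, -1.4]
grip_width: 0.0438
grasp_force: 15.0
```

Request:
step_arm([
  {"dp": [0, 0, 8], "dr": [0, 0, 0], "fingers": 1},
  {"dp": [0, 0, 4], "dr": [0, 0, 0], "fingers": 1},
  {"dp": [0, 0, 2], "dr": [0, 0, 0], "fingers": 1},
  {"dp": [0, 0, 0.5], "dr": [0, 0, 0], "fingers": 1},
  {"dp": [0, 0, 0], "dr": [0, 0, 0], "fingers": 1},
])

```text
time_s: 21.75
tool_pos: [0.4483, -0.2758, 0.0551]
tool_rot: [180.0, 0.0, 90.0]
force: [0.3, -0.4, -1.0]
grip_width: 0.044
grasp_force: 15.0
```

Request:
step_arm([
  {"dp": [0, 0, 0], "dr": [0, 0, 0], "fingers": 1},
  {"dp": [0, 0, 0], "dr": [0, 0, 0], "fingers": 0.4},
  {"dp": [0, 0, 0], "dr": [0, 0, 0], "fingers": 0},
  {"dp": [0, 0, 0], "dr": [0, 0, 0], "fingers": 0},
  {"dp": [0, 0, 0], "dr": [0, 0, 0], "fingers": 0},
])

```text
time_s: 22.38
tool_pos: [0.4482, -0.2758, 0.0551]
tool_rot: [180.0, 0.0, 90.0]
force: [0.5, -0.1, 0.1]
grip_width: 0.0744
grasp_force: 0.0
```

Request:
step_arm([
  {"dp": [0, 0, -15], "dr": [0, 0, 0], "fingers": 0},
  {"dp": [0, 0, -40], "dr": [0, 0, 0], "fingers": 0},
  {"dp": [0, 0, -50], "dr": [0, 0, 0], "fingers": 0},
  {"dp": [0, 0, -50], "dr": [0, 0, 0], "fingers": 0},
  {"dp": [0, 0, -30], "dr": [0, 0, 0], "fingers": 0},
])

```text
time_s: 23.0
tool_pos: [0.4492, -0.276, 0.2442]
tool_rot: [179.8, 0.2, 90.0]
force: [0.0, -0.5, -0.2]
grip_width: 0.087
grasp_force: 0.0
```

Request:
step_arm([
  {"dp": [48.5, 17.2, 0], "dr": [0, 0, 0], "fingers": 0},
  {"dp": [48.5, 17.2, 0], "dr": [0, 0, 0], "fingers": 0},
  {"dp": [48.5, 17.2, 0], "dr": [0, 0, 0], "fingers": 0},
  {"dp": [48.5, 17.2, 0], "dr": [0, 0, 0], "fingers": 0},
  {"dp": [48.5, 17.2, 0], "dr": [0, 0, 0], "fingers": 0},
])

```text
time_s: 23.62
tool_pos: [0.5347, -0.0317, 0.2414]
tool_rot: [179.9, 0.1, 90.0]
force: [1.2, -0.2, 0.4]
grip_width: 0.0865
grasp_force: 0.0
```

Request:
step_arm([
  {"dp": [48.5, 17.2, 0], "dr": [0, 0, 0], "fingers": 0},
  {"dp": [48.5, 17.2, 0], "dr": [0, 0, 0], "fingers": 0},
  {"dp": [48.5, 17.2, 0], "dr": [0, 0, 0], "fingers": 0},
  {"dp": [48.5, 17.2, 0], "dr": [0, 0, 0], "fingers": 0},
  {"dp": [48.5, 17.2, 0], "dr": [0, 0, 0], "fingers": 0},
])

```text
time_s: 24.25
tool_pos: [0.6209, 0.2104, 0.2412]
tool_rot: [179.9, 0.0, 89.9]
force: [0.6, -0.1, 0.2]
grip_width: 0.0869
grasp_force: 0.0
```

Request:
step_arm([
  {"dp": [48.5, 17.2, 0], "dr": [0, 0, 0], "fingers": 0},
  {"dp": [0, 0, 0], "dr": [0, 0, 0], "fingers": 0},
  {"dp": [0, 0, 0], "dr": [0, 0, 0], "fingers": 0},
  {"dp": [0, 0, 0], "dr": [0, 0, 0], "fingers": 0},
  {"dp": [0, 0, 0], "dr": [0, 0, 0], "fingers": 0},
])

```text
time_s: 24.88
tool_pos: [0.6378, 0.2559, 0.2406]
tool_rot: [180.0, 0.1, 89.9]
force: [0.6, 1.3, 0.1]
grip_width: 0.0873
grasp_force: 0.0
```

```bash
python3 look.py w5 .6385,.2575,.17 .6385,.2575,.141 .633,.131,.09 .5463,.1233,.012
```

```text
[0.63782027 0.2559364  0.24055235] [1.79950784e+02 5.14805606e-02 8.98627807e+01]
[0.6385, 0.2575, 0.17] [252.1 198.9]
[0.6385, 0.2575, 0.141] [252.1 189.6]
[0.633, 0.131, 0.09] [247.9 276.3]
[0.5463, 0.1233, 0.012] [191.3 251.8]
```

View pics/w5.png

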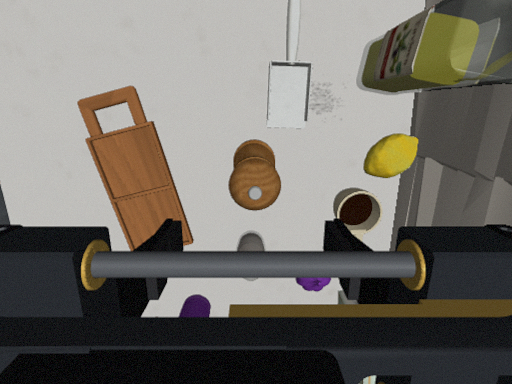

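The mill's knob is at (255,193) against (252,199) predicted. That is the same small wrist bias as with the tin, so the top-view position stands. I grip the head at its widest (TCP z 122 mm).

Request:
step_arm([
  {"dp": [1.5, 1.5, 30], "dr": [0, 0, 0], "fingers": 0},
  {"dp": [0, 0, 35], "dr": [0, 0, 0], "fingers": 0},
  {"dp": [0, 0, 30], "dr": [0, 0, 0], "fingers": 0},
  {"dp": [0, 0, 18], "dr": [0, 0, 0], "fingers": 0},
  {"dp": [0, 0, 6], "dr": [0, 0, 0], "fingers": 0},
])

```text
time_s: 25.55
tool_pos: [0.6387, 0.2586, 0.1202]
tool_rot: [-179.9, 0.0, 90.0]
force: [0.2, -0.7, 0.8]
grip_width: 0.0871
grasp_force: 0.0
```

Request:
step_arm([
  {"dp": [0, 0, 0], "dr": [0, 0, 0], "fingers": 0},
  {"dp": [0, 0, 0], "dr": [0, 0, 0], "fingers": 0.3},
  {"dp": [0, 0, 0], "dr": [0, 0, 0], "fingers": 1},
  {"dp": [0, 0, 0], "dr": [0, 0, 0], "fingers": 1},
  {"dp": [0, 0, 0], "dr": [0, 0, 0], "fingers": 1},
], squeeze=30)

```text
time_s: 26.18
tool_pos: [0.6389, 0.2593, 0.1212]
tool_rot: [180.0, 0.0, 90.0]
force: [-0.1, -0.3, 0.2]
grip_width: 0.0546
grasp_force: 0.0
```

Request:
step_arm([
  {"dp": [0, 0, 0], "dr": [0, 0, 0], "fingers": 1},
  {"dp": [0, 0, 0], "dr": [0, 0, 0], "fingers": 1},
  {"dp": [0, 0, -8], "dr": [0, 0, 0], "fingers": 1},
  {"dp": [0, 0, -15], "dr": [0, 0, 0], "fingers": 1},
  {"dp": [0, 0, -12], "dr": [0, 0, 0], "fingers": 1},
])

```text
time_s: 26.8
tool_pos: [0.6391, 0.2596, 0.1576]
tool_rot: [179.9, -0.0, 90.0]
force: [0.5, -0.5, -2.6]
grip_width: 0.0469
grasp_force: 30.5
```

Request:
step_arm([
  {"dp": [0, -15, 0], "dr": [0, 0, 0], "fingers": 1},
  {"dp": [-1, -30, 0], "dr": [0, 0, 0], "fingers": 1},
  {"dp": [-1, -35, 0], "dr": [0, 0, 0], "fingers": 1},
  {"dp": [-1, -35, 0], "dr": [0, 0, 0], "fingers": 1},
  {"dp": [0, -30, 0], "dr": [0, 0, 0], "fingers": 1},
])

```text
time_s: 27.42
tool_pos: [0.4927, 0.2566, 0.1569]
tool_rot: [179.9, 0.0, 90.0]
force: [0.4, 1.1, -1.4]
grip_width: 0.0467
grasp_force: 30.5
```

Request:
step_arm([
  {"dp": [0, -17, 0], "dr": [0, 0, 0], "fingers": 1},
  {"dp": [0, -8, 0], "dr": [0, 0, 0], "fingers": 1},
  {"dp": [0, 0, 0], "dr": [0, 0, 0], "fingers": 1},
  {"dp": [0, 0, 0], "dr": [0, 0, 0], "fingers": 1},
  {"dp": [0, 0, 0], "dr": [0, 0, 0], "fingers": 1},
])

```text
time_s: 28.05
tool_pos: [0.4694, 0.2562, 0.156]
tool_rot: [-180.0, -0.0, 90.0]
force: [1.2, 0.2, -2.3]
grip_width: 0.0472
grasp_force: 30.5
```

```bash
python3 - <<'E'
from h import *
print(env.get_obs()['tool_pos'])
m=env.camera_model("scene");im=env.read_camera("scene")[:,:,::-1].copy()
cv2.imwrite("pics/s2.png",cv2.resize(im[100:310,70:350],(800,600),interpolation=cv2.INTER_CUBIC))
E
```

```text
[0.46942818 0.25619602 0.15596621]
```

View pics/s2.png

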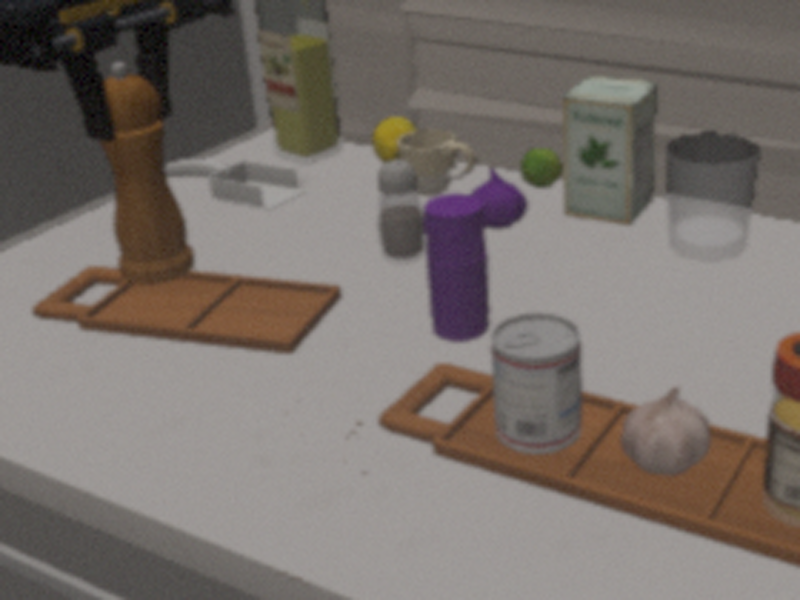

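```bash
python3 - <<'E'
from h import *
m=env.camera_model("scene");f=lambda X:np.round([(px(m,X)[0]-70)*800/280,(px(m,X)[1]-100)*600/210])
for x,y in((.4694,.2562),(.4694,.250),(.4694,.242)):print([f([x,y,z]) for z in(.033,.16,.2)])
m2=dict(m);g=lambda X:np.array(px(m,X))/.64
print([g([.6385,.2575,z]).round() for z in(0,.141,.17)])
im=env.read_camera("scene");im=im[:,:,::-1][118:208,90:160]
cv2.imwrite("pics/s3.png",cv2.resize(im,None,fx=6.5,fy=6.5,interpolation=cv2.INTER_CUBIC))
h=lambda X:np.round((np.array(px(m,X))-[90,118])*6.5)
print([(h([.4694,.2562,z])) for z in(.033,.16,.2)])
E
```

```text
[array([157., 272.]), array([128., 122.]), array([118.,  71.])]
[array([163., 273.]), array([134., 123.]), array([124.,  72.])]
[array([170., 275.]), array([141., 125.]), array([131.,  73.])]
[array([271., 282.]), array([261., 203.]), array([259., 186.])]
[array([228., 501.]), array([161., 161.]), array([138.,  44.])]
```

View pics/s3.png

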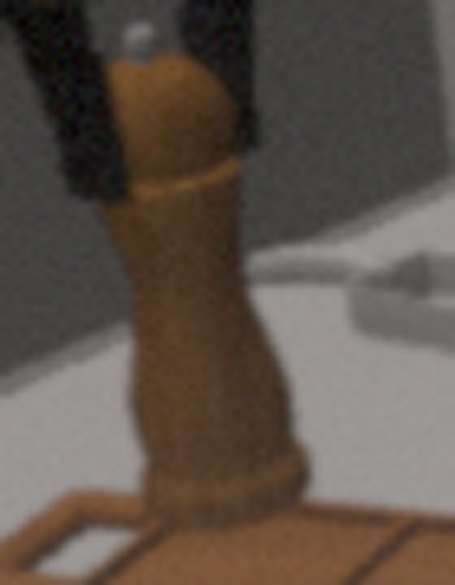

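Projected against the calibration, the mill hangs upright: foot (225,500) and knob (140,42) against (228,501) and (138,44) predicted. The tin, garlic and jar stand in their bays. I lower the mill.

Request:
step_arm([
  {"dp": [0, 0, 12], "dr": [0, 0, 0], "fingers": 1},
  {"dp": [0, 0, 10], "dr": [0, 0, 0], "fingers": 1},
  {"dp": [0, 0, 5], "dr": [0, 0, 0], "fingers": 1},
  {"dp": [0, 0, 2], "dr": [0, 0, 0], "fingers": 1},
  {"dp": [0, 0, 0], "dr": [0, 0, 0], "fingers": 1},
])

```text
time_s: 28.78
tool_pos: [0.4689, 0.2563, 0.127]
tool_rot: [-180.0, -0.0, 90.0]
force: [-0.3, 0.3, -1.7]
grip_width: 0.0468
grasp_force: 30.5
```

Request:
step_arm([
  {"dp": [0, 0, 0.5], "dr": [0, 0, 0], "fingers": 1},
  {"dp": [0, 0, 0], "dr": [0, 0, 0], "fingers": 1},
  {"dp": [0, 0, 0], "dr": [0, 0, 0], "fingers": 1},
  {"dp": [0, 0, 0], "dr": [0, 0, 0], "fingers": 1},
  {"dp": [0, 0, 0], "dr": [0, 0, 0], "fingers": 1},
])

```text
time_s: 29.4
tool_pos: [0.4689, 0.2562, 0.1265]
tool_rot: [180.0, 0.0, 90.0]
force: [-0.1, -0.5, -1.7]
grip_width: 0.0467
grasp_force: 30.5
```

Request:
step_arm([
  {"dp": [0, 0, 0.5], "dr": [0, 0, 0], "fingers": 1},
  {"dp": [0, 0, 0], "dr": [0, 0, 0], "fingers": 0.45},
  {"dp": [0, 0, 0], "dr": [0, 0, 0], "fingers": 0},
  {"dp": [0, 0, 0], "dr": [0, 0, 0], "fingers": 0},
  {"dp": [0, 0, 0], "dr": [0, 0, 0], "fingers": 0},
])

```text
time_s: 30.02
tool_pos: [0.469, 0.2563, 0.1261]
tool_rot: [180.0, -0.0, 90.0]
force: [-0.2, 0.2, -0.4]
grip_width: 0.0703
grasp_force: 0.0
```

Request:
step_arm([
  {"dp": [0, 0, -10], "dr": [0, 0, 0], "fingers": 0},
  {"dp": [0, 0, -30], "dr": [0, 0, 0], "fingers": 0},
  {"dp": [0, 0, -35], "dr": [0, 0, 0], "fingers": 0},
  {"dp": [0, 0, -20], "dr": [0, 0, 0], "fingers": 0},
  {"dp": [0, 0, 0], "dr": [0, 0, 0], "fingers": 0},
])

```text
time_s: 30.65
tool_pos: [0.4697, 0.2567, 0.2224]
tool_rot: [179.8, -0.0, 90.0]
force: [0.8, -0.0, -0.8]
grip_width: 0.0871
grasp_force: 0.0
```

Request:
step_arm([
  {"dp": [-30, 41, 0], "dr": [0, 0, 0], "fingers": 0},
  {"dp": [-32, 41, 0], "dr": [0, 0, 0], "fingers": 0},
  {"dp": [-32, 41, 0], "dr": [0, 0, 0], "fingers": 0},
  {"dp": [-32, 41, 0], "dr": [0, 0, 0], "fingers": 0},
  {"dp": [0, 0, 30], "dr": [0, 0, 0], "fingers": 0},
])

```text
time_s: 31.28
tool_pos: [0.6368, 0.1253, 0.1896]
tool_rot: [179.9, 0.0, 89.5]
force: [-0.1, 0.9, -0.7]
grip_width: 0.0875
grasp_force: 0.0
```

Request:
step_arm([
  {"dp": [0, 0, 50], "dr": [0, 0, 0], "fingers": 0},
  {"dp": [0, 0, 25], "dr": [0, 0, 0], "fingers": 0},
  {"dp": [0, 0, 0], "dr": [0, 0, 0], "fingers": 0},
  {"dp": [0, 0, 0], "dr": [0, 0, 0], "fingers": 0},
  {"dp": [0, 0, 0], "dr": [0, 0, 0], "fingers": 0},
])

```text
time_s: 31.9
tool_pos: [0.6337, 0.1307, 0.1175]
tool_rot: [179.9, -0.0, 90.0]
force: [0.3, -0.4, -0.6]
grip_width: 0.087
grasp_force: 0.0
```

Request:
step_arm([
  {"dp": [0, 0, 20], "dr": [0, 0, 0], "fingers": 0},
  {"dp": [0, 0, 30], "dr": [0, 0, 0], "fingers": 0},
  {"dp": [0, 0, 25], "dr": [0, 0, 0], "fingers": 0},
  {"dp": [0, 0, 8], "dr": [0, 0, 0], "fingers": 0},
  {"dp": [0, 0, 0], "dr": [0, 0, 0], "fingers": 0},
])

```text
time_s: 32.52
tool_pos: [0.6326, 0.1303, 0.0325]
tool_rot: [-179.9, 0.0, 90.0]
force: [-0.3, -0.8, 0.2]
grip_width: 0.0869
grasp_force: 0.0
```

Request:
step_arm([
  {"dp": [0, 0, 0], "dr": [0, 0, 0], "fingers": 0.4},
  {"dp": [0, 0, 0], "dr": [0, 0, 0], "fingers": 1},
  {"dp": [0, 0, 0], "dr": [0, 0, 0], "fingers": 1},
  {"dp": [0, 0, 0], "dr": [0, 0, 0], "fingers": 1},
  {"dp": [0, 0, 0], "dr": [0, 0, 0], "fingers": 1},
], squeeze=15)

```text
time_s: 33.15
tool_pos: [0.6329, 0.1302, 0.0331]
tool_rot: [180.0, 0.0, 90.0]
force: [0.5, 0.3, -0.0]
grip_width: 0.0452
grasp_force: 0.5
```

Request:
step_arm([
  {"dp": [0, 0, 0], "dr": [0, 0, 0], "fingers": 1},
  {"dp": [0, 0, 0], "dr": [0, 0, 0], "fingers": 1},
  {"dp": [0, 0, -10], "dr": [0, 0, 0], "fingers": 1},
  {"dp": [0, 0, -20], "dr": [0, 0, 0], "fingers": 1},
  {"dp": [0, 0, -10], "dr": [0, 0, 0], "fingers": 1},
])

```text
time_s: 33.78
tool_pos: [0.6339, 0.1308, 0.0755]
tool_rot: [179.8, -0.0, 90.0]
force: [0.4, 0.2, -1.3]
grip_width: 0.04
grasp_force: 14.8
```

Request:
step_arm([
  {"dp": [0, -25, 0], "dr": [0, 0, 0], "fingers": 1},
  {"dp": [5, -40, 0], "dr": [0, 0, 0], "fingers": 1},
  {"dp": [10, -40, 0], "dr": [0, 0, 0], "fingers": 1},
  {"dp": [12, -27, 0], "dr": [0, 0, 0], "fingers": 1},
  {"dp": [9.5, -10, 0], "dr": [0, 0, 0], "fingers": 1},
])

```text
time_s: 34.4
tool_pos: [0.4899, 0.1673, 0.0737]
tool_rot: [179.9, 0.1, 90.1]
force: [-0.2, -0.0, -0.8]
grip_width: 0.0403
grasp_force: 14.8
```

Request:
step_arm([
  {"dp": [0, 0, 15], "dr": [0, 0, 0], "fingers": 1},
  {"dp": [0, 0, 10], "dr": [0, 0, 0], "fingers": 1},
  {"dp": [0, 0, 5], "dr": [0, 0, 0], "fingers": 1},
  {"dp": [0, 0, 0], "dr": [0, 0, 0], "fingers": 1},
  {"dp": [0, 0, 0], "dr": [0, 0, 0], "fingers": 1},
])

```text
time_s: 35.02
tool_pos: [0.4912, 0.1668, 0.0431]
tool_rot: [180.0, -0.0, 90.0]
force: [-0.7, 0.8, -0.2]
grip_width: 0.0402
grasp_force: 14.8
```

Request:
step_arm([
  {"dp": [0, -0.5, 3], "dr": [0, 0, 0], "fingers": 1},
  {"dp": [0, 0, 1.5], "dr": [0, 0, 0], "fingers": 1},
  {"dp": [0, 0, 0.5], "dr": [0, 0, 0], "fingers": 1},
  {"dp": [0, 0, 0], "dr": [0, 0, 0], "fingers": 1},
  {"dp": [0, 0, 0], "dr": [0, 0, 0], "fingers": 1},
])

```text
time_s: 35.65
tool_pos: [0.4904, 0.1668, 0.0381]
tool_rot: [180.0, 0.0, 90.0]
force: [0.5, 0.1, -1.1]
grip_width: 0.0402
grasp_force: 14.8
```

Request:
step_arm([
  {"dp": [0, 0, 0], "dr": [0, 0, 0], "fingers": 1},
  {"dp": [0, 0, 0], "dr": [0, 0, 0], "fingers": 0.45},
  {"dp": [0, 0, 0], "dr": [0, 0, 0], "fingers": 0.2},
  {"dp": [0, 0, 0], "dr": [0, 0, 0], "fingers": 0},
  {"dp": [0, 0, 0], "dr": [0, 0, 0], "fingers": 0},
])

```text
time_s: 36.28
tool_pos: [0.4904, 0.1668, 0.0381]
tool_rot: [180.0, 0.0, 90.0]
force: [-0.8, -0.1, 0.3]
grip_width: 0.0701
grasp_force: 0.0
```

Request:
step_arm([
  {"dp": [0, 0, -15], "dr": [0, 0, 0], "fingers": 0},
  {"dp": [0, 0, -40], "dr": [0, 0, 0], "fingers": 0},
  {"dp": [0, 0, -60], "dr": [0, 0, 0], "fingers": 0},
  {"dp": [0, 0, -55], "dr": [0, 0, 0], "fingers": 0},
  {"dp": [0, 0, -10], "dr": [0, 0, 0], "fingers": 0},
])

```text
time_s: 36.9
tool_pos: [0.4925, 0.1681, 0.223]
tool_rot: [179.5, -0.0, 90.0]
force: [0.0, -0.4, 0.3]
grip_width: 0.0868
grasp_force: 0.0
```

Request:
step_arm([
  {"dp": [-50, 10, 0], "dr": [0, 0, 0], "fingers": 0},
  {"dp": [-50, 10, 0], "dr": [0, 0, 0], "fingers": 0},
  {"dp": [-50, 10, 0], "dr": [0, 0, 0], "fingers": 0},
  {"dp": [-50, 10, 0], "dr": [0, 0, 0], "fingers": 0},
  {"dp": [-50, 10, 0], "dr": [0, 0, 0], "fingers": 0},
])

```text
time_s: 37.52
tool_pos: [0.5401, -0.0847, 0.2178]
tool_rot: [-180.0, 0.0, 90.0]
force: [0.6, 0.0, 0.4]
grip_width: 0.0875
grasp_force: 0.0
```

Request:
step_arm([
  {"dp": [-50, 0, 0], "dr": [0, 0, 0], "fingers": 0},
  {"dp": [-50, 0, 0], "dr": [0, 0, 0], "fingers": 0},
  {"dp": [-50, 0, 0], "dr": [0, 0, 0], "fingers": 0},
  {"dp": [-50, -10, 0], "dr": [0, 0, 0], "fingers": 0},
  {"dp": [-50, -10, 0], "dr": [0, 0, 0], "fingers": 0},
])

```text
time_s: 38.15
tool_pos: [0.5197, -0.3344, 0.2176]
tool_rot: [-180.0, -0.0, 90.0]
force: [1.0, 0.0, -0.5]
grip_width: 0.0871
grasp_force: 0.0
```

Request:
step_arm([
  {"dp": [-50, -30, 0], "dr": [0, 0, 0], "fingers": 0},
  {"dp": [-40, -40, 0], "dr": [0, 0, 0], "fingers": 0},
  {"dp": [0, 0, 0], "dr": [0, 0, 0], "fingers": 0},
  {"dp": [0, 0, 0], "dr": [0, 0, 0], "fingers": 0},
  {"dp": [0, 0, 0], "dr": [0, 0, 0], "fingers": 0},
])

```text
time_s: 38.78
tool_pos: [0.4517, -0.4214, 0.2181]
tool_rot: [180.0, -0.0, 90.2]
force: [-0.4, 0.4, 0.2]
grip_width: 0.0871
grasp_force: 0.0
```

```bash
python3 - <<'E'
from h import *
m=env.camera_model("top");im=env.read_camera("top")[:,:,::-1].copy()
for X in([.4469,-.0976,.077],[.4483,-.1876,.03],[.4497,-.2776,.111],[.4687,.2547,.146],[.4904,.1673,.095],[.7721,-.1002,.093],[.7718,.195,.056],[.7525,-.219,.061]):
    u,v=px(m,X);print(X,np.round([(u-45)*2,(v-60)*2]))
cv2.imwrite("pics/top3.png",cv2.resize(im[60:320,45:445],(800,520),interpolation=cv2.INTER_CUBIC))
E
```

```text
[0.4469, -0.0976, 0.077] [514. 414.]
[0.4483, -0.1876, 0.03] [600. 411.]
[0.4497, -0.2776, 0.111] [718. 416.]
[0.4687, 0.2547, 0.146] [113. 386.]
[0.4904, 0.1673, 0.095] [229. 362.]
[0.7721, -0.1002, 0.093] [521.  72.]
[0.7718, 0.195, 0.056] [221.  78.]
[0.7525, -0.219, 0.061] [636. 104.]
```

View pics/top3.png

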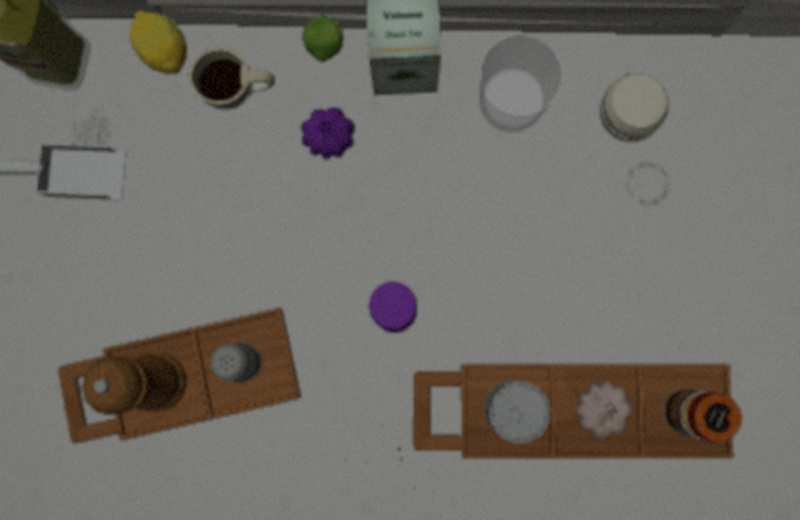

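The final top view shows the tin (518,412), garlic (604,409), jar (716,417), mill (112,386) and shaker (232,362) within about 4 mm of their bay centres. The bystanders and purple look-alikes have not moved, and the gripper is clear. I hand in.

```bash
python3 -c "
from cell import env
print(env.sign_off())"
```

```text
the job is handed in; nothing more can be done
None
```

Both kits are made up and the job is handed in: all five things stand upright in their bays, within about 4 mm of centre by the last top view, with the bystanders and purple look-alikes unmoved.

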